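Turn over the marker plate of the drilled paper pile

TASK

The taller of the two paper piles has been drilled: with the fingertips, push the hinged marker plate on the stand in front of it up and right over its hinge until it lies flat on its far side, with the three-ring face up. Push it gently and do not pinch it, and leave the other marker and all the loose things on the bench where they are.

Things in the scene. Friction and masses are not known exactly. Their poses are not given: they have to be found in the camera images.
- pile_tall_front (a point): the taller paper pile, fixed: 148 mm deep (x) x 210 mm wide (y), 125 mm high; this point is the middle of the upper edge of its near face
- pile_low_front (a point): the lower paper pile, fixed: 148 x 210 mm, 50 mm high; this point is the middle of the upper edge of its near face
- stand_tall: grey marker stand before the taller pile, fixed; base 130 (x) x 136 (y) x 8 mm, origin under its centre. x axis: level, from the robot's side to the pile; y axis: along the hinge. Two uprights (22 x 8 mm, 98 mm high, inner faces 112 mm apart) carry the hinge; rest arms on them reach 30 mm to either side of it, outside the plate's width. Below the plate it is open down to the base
- flag_tall_pivot (a point): middle of the hinge line of stand_tall, above its origin and 90 mm above the table; the pile's near face is at least 100 mm beyond it
- flag_tall (a joint): hinge angle (rad) of the marker plate on stand_tall: 0 = level, towards the robot, plain face up; pi/2 = upright; pi = level, towards the pile, three-ring face up; hard stops at 0 and pi. Starts at 0 to 0.25. The hinge is stiff (0.06 N m, about 1 N at the edge): the plate stays where it is left at any angle
- flag_tall_edge (a point): middle of the free edge of the plate on stand_tall; moves with it. The plate is a flat aluminium sheet, 90 mm from hinge line to this edge, 100 mm wide along the hinge, 5 mm thick (hinge line and this point in its mid-plane), about 70 g. Axes: x towards the hinge, y along it
- stand_low: grey marker stand before the lower pile, fixed; base 130 (x) x 136 (y) x 8 mm, origin under its centre. x axis: level, from the robot's side to the pile; y axis: along the hinge. Two uprights (22 x 8 mm, 98 mm high, inner faces 112 mm apart) carry the hinge; rest arms on them reach 30 mm to either side of it, outside the plate's width. Below the plate it is open down to the base
- flag_low_pivot (a point): middle of the hinge line of stand_low, above its origin and 90 mm above the table; the pile's near face is at least 100 mm beyond it
- flag_low (a joint): hinge angle (rad) of the marker plate on stand_low: 0 = level, towards the robot, plain face up; pi/2 = upright; pi = level, towards the pile, three-ring face up; hard stops at 0 and pi. Starts at 0 to 0.25. The hinge is stiff (0.06 N m, about 1 N at the edge): the plate stays where it is left at any angle
- flag_low_edge (a point): middle of the free edge of the plate on stand_low; moves with it. The plate is a flat aluminium sheet, 90 mm from hinge line to this edge, 100 mm wide along the hinge, 5 mm thick (hinge line and this point in its mid-plane), about 70 g. Axes: x towards the hinge, y along it
- glue_jar: white glue jar, 60 mm across, 85 mm high; origin under its centre (loose, to be left alone)
- tape_roll: roll of clear tape lying flat, 72 mm across, 24 mm high; origin under its centre (loose, to be left alone)
- spanner: steel spanner lying flat, 170 mm long along its x axis (loose, to be left alone)
- bit_cup: empty grey plastic cup, 64 mm across, 75 mm high; origin under its centre (loose, to be left alone)
- drill_bit: hollow steel paper drill bit standing on its shank, 22 mm across, 75 mm high; origin under its centre (loose, to be left alone)
- stapler: black stapler, 130 x 34 mm, 55 mm high; origin under its centre (loose, to be left alone)
- sanding_block: cork block 70 x 40 x 30 mm; origin under its centre (loose, to be left alone)

How it is judged (in metres and radians):
On the way:
1. the taller pile's marker plate has been turned past upright (value of joint flag_tall above 1.7 rad), for 0.05 s.
At the end, for the whole second after the job is handed in: the taller pile's marker plate lies flat on its far side (hinge at least 2.99 rad, within 0.15 rad of its stop) and at rest; the other plate is still on its first side (below 0.45 rad); no loose thing has moved more than 30 mm (value of joint flag_tall above 2.99 rad and velocity of joint flag_tall below 0.1 rad/s and value of joint flag_low below 0.45 rad and distance of each of glue_jar, tape_roll, spanner, bit_cup, drill_bit, stapler, sanding_block from where it was at the start of the episode below 0.03 m); the robot touches nothing.
It fails at once if the marker plate is pinched between the fingers (x of the grasp point in the frame of flag_tall_edge between -0.012 and 0.088 m and y of the grasp point in the frame of flag_tall_edge between -0.055 and 0.055 m and z of the grasp point in the frame of flag_tall_edge between -0.006 and 0.006 m and contact force between the fingers and stand_tall above 10 N).
It fails at once if the marker or its stand is pressed or squeezed with more than 30 N (contact force between any of the fingers, the arm and stand_tall above 30 N).
It fails at once if the other marker plate is turned (hinge beyond 0.45 rad) (value of joint flag_low above 0.45 rad).
It fails at once if a loose thing is shoved more than 30 mm, lifted or knocked over (distance of any of glue_jar, tape_roll, spanner, bit_cup, drill_bit, stapler, sanding_block from where it was at the start of the episode above 0.03 m or height (world z) of any of glue_jar, tape_roll, spanner, bit_cup, drill_bit, stapler, sanding_block above 0.02 m or angle between any of glue_jar, tape_roll, spanner, bit_cup, drill_bit, stapler, sanding_block's own z axis and vertical above 0.6 rad).
It also fails if it takes over 42 s, if anything falls off the work surface, if the arm or the gripper's body presses on something with over 40 N, if the wrist force passes 120 N, or if a joint passes its speed limit or range.

ROBOT

A 6-joint arm with a two-finger parallel gripper is mounted at the origin on the work surface. World frame = base frame: x ahead of the robot, y to its left, z up, the work surface at z = 0. Lengths are in m, angles in degrees, forces in N, time in s.
With the tool pointing down it reaches from about 0.375 to 0.9 m from the base axis. Payload 3.1 kg.
Tool frame: the origin (TCP) lies at the very end of the fingers, on their centre line; the grasp point (between the pads) lies 19 mm behind it (grip_point_offset is the distance from the TCP to the grasp point, in m); y points along the fingers, x is the direction in which the jaws open and shut, and the axes are right-handed (so a half turn about y gives the same grasp; the last joint's range is limited). The gripper opens to 87 mm and grips with 3 to 60 N. Pads are 19 mm wide; open, the fingers measure 117 mm over their backs; the gripper's body (75 mm by 190 mm) begins 51 mm behind the grasp point.
Start: joints at [65.804, 30.224, 82.088, -0, 67.689, -10.227], TCP at [0.151, 0.607, 0.223] pointing down, gripper open.
Joint ranges: [-176.69, 176.69], [-43.24, 126.21], [12.49, 139.97], [-82, 262], [0, 151.66], [-163.58, 163.58]. Speed limits (degrees/s): [159.86, 159.86, 180, 180, 180, 180].

INTERFACE

Orientations are given as a 3x3 rotation matrix whose columns are the frame's x, y, z axes.
In Python, from rig import * gives the robot as it stands.
- The arm moves only by the tool send_rows, never from a script. Its argument "moves" is text: rows parted by semicolons, each of 5 numbers parted by spaces: the finger opening in mm, from 0 to 87, then the shift along the tool's x, y, z in mm, then the turn about the tool's y in degrees. In form: fingers dx dy dz yaw; .... A call has 1 to 20 rows; each row shifts and turns the commanded pose from where the row before left it, along the tool's axes as they then stand; what a row does not reach is not made up. A row lasts 1/12 s, in which the tool goes at most 41.7 mm and 7.16 degrees, less where a joint would pass 70% of its speed; a pose out of reach is approached as far as the arm can. A call is refused whole if a number of a shift passes 41.7 or a number of a turn 7.16, either way. A call with a gripper value outside its range is refused whole. The fingers move at their own pace and stop on an object; the grip force is fixed at half the most. Time passes only in rows, so rows that do not move let the fingers close. It gives the time, the measured TCP pose, the force and the opening at its end, in the units of the state.
- read_state(): the state, without advancing time (a new reading comes with each control period).
- capture(name): name is "scene" or "top" or "wrist"; returns a dict with "image" (480x640x3 uint8, blue, green, red), "z_map" (480x640 float32, m along the optical axis (not along the pixel's ray), 0 where there is no reading), "mtx" (3x3 intrinsics, pixels), "distortion" ([k1, k2, p1, p2, k3] as OpenCV has them; the pictures are not rectified), "origin" and "rotation" of the camera in the world; the wrist camera has in their place "tool_from_camera" (4x4, takes a point from camera to tool coordinates, whose origin is the TCP and whose axes are the tool frame's). Camera axes: x right, y up, looking along -z (the intrinsics and any distortion apply to the point x, -y, -z); pixel columns grow to the right and rows downward; lengths in m; the calibration is good to about 2 mm. A picture is of the moment at which its call begins: read the wrist's pose just before it.
- hand_in(): hands the job in, once; it reports no verdict.
Trained networks look in a picture, given as the dict that the camera call returned (one of the last four; its "shot" number tells which), for a name from the list of things; names that differ only in an ending like _2 or _b are one class to them, and where a whole thing is asked for, a point or a joint stands for the part that bears it (a point fixed in the world has none). Each returns a list of dicts, best first, with "p" (0 to 1); they miss things now and then, are a little off and sometimes report something else, mostly with a low value. They report only what shows in the picture. A call takes as long as a camera call.
- search_frame(picture, name): "bbox" ([left, top, right, bottom] in pixels, round what is visible of it).
- masks_of(picture, name): "region" (480x640 bool, what is visible of it) and "bbox" ([left, top, right, bottom] in pixels, round what is visible of it).
- mark_of(picture, name): "pixel" ([row, column] in pixels: a listed point, or the origin of a listed thing).
The state is a dict: "time_s": time; "joint_positions": joint angles; "qvel": joint speeds; "tau": joint torques, N m; "position": TCP position; "tcp_rot": TCP orientation; "force": force on the tool from outside, world axes, zero at the start; "moment": the same for the moment, N m; "opening": opening from 0.0 (shut) to 1.0 (fully open).
Only numpy, scipy, OpenCV 4.12 (cv2) and the standard library are available. Lean on these libraries where they do the work, as an engineer would, in place of code of your own. Each camera call takes 0.05 s, during which the arm holds its last target. There are 200 camera calls.

## Working session

There is one attempt and no reset: what is moved stays moved. The work goes in short steps, Python scripts to look and compute and a tool call to move; the robot and the scene stay as the last step left them, time stands still between calls to the robot, and variables do not carry over. Pictures are saved under pics/ and viewed, about 8 in all and at most 12, crops included, and the job is handed in when it is done.

Besides the shell and the picture viewer there is one more tool, called as name(argument=value, ...), one argument or row to a line, values as JSON. send_rows: Moves the arm, as the interface text tells. Its arguments: {"type":"object","properties":{"moves":{"type":"string"}},"required":["moves"]}

```bash
ls; mkdir -p pics; cat > h.py <<'E'
from rig import *
import numpy as np, cv2
def world(c,px,T=None):
    "px list of (row,col) -> world points by depth"
    out=[]
    for r,k in px:
        r0,k0=int(round(r)),int(round(k))
        w=c["z_map"][max(r0-1,0):r0+2,max(k0-1,0):k0+2]; w=w[w>0]
        if not len(w): out.append([np.nan]*3); continue
        z=np.median(w)
        u=cv2.undistortPoints(np.array([[[k,r]]],float),c["mtx"],np.array(c["distortion"],float))[0,0]
        p=np.array([u[0]*z,-u[1]*z,-z])
        out.append(np.array(c["rotation"])@p+np.array(c["origin"]))
    return np.array(out)
E
python3 - <<'E'
from h import *
np.set_printoptions(precision=3,suppress=True)
s=read_state();print(s["position"],s["tcp_rot"],s["force"],s["time_s"])
names="pile_tall_front pile_low_front stand_tall flag_tall_pivot flag_tall_edge stand_low flag_low_pivot flag_low_edge glue_jar tape_roll spanner bit_cup drill_bit stapler sanding_block".split()
for n in ("scene","top"):
    c=capture(n);cv2.imwrite(f"pics/{n}1.png",c["image"]);print(n,c["origin"])
    for m in names:
        for d in mark_of(c,m)[:2]: print(m,round(d["p"],2),np.round(d["pixel"]),world(c,[d["pixel"]])[0])
E
```

```text
pics
[0.151 0.606 0.222] [[ 0.241 -0.001 -0.97 ]
 [ 0.97  -0.002  0.241]
 [-0.002 -1.     0.   ]] [0.855 0.378 0.259] 0.0
scene [1.099 0.598 0.931]
pile_tall_front 0.85 [210. 201.] [ 0.706 -0.255  0.123]
pile_low_front 0.81 [358. 344.] [0.706 0.228 0.05 ]
stand_tall 0.58 [232. 253.] [ 0.599 -0.211  0.008]
flag_tall_pivot 0.93 [206. 250.] [ 0.594 -0.217  0.092]
flag_tall_pivot 0.73 [184. 194.] [ 0.601 -0.491  0.002]
flag_tall_edge 0.58 [184. 278.] [ 0.424 -0.325  0.002]
stand_low 0.64 [342. 382.] [0.602 0.238 0.008]
stand_low 0.61 [206. 252.] [ 0.59  -0.211  0.094]
flag_low_pivot 0.73 [314. 387.] [0.591 0.234 0.095]
flag_low_pivot 0.63 [278. 316.] [0.592 0.02  0.023]
flag_low_edge 0.72 [292. 415.] [0.51  0.238 0.1  ]
flag_low_edge 0.57 [234. 254.] [ 0.601 -0.204  0.008]
glue_jar 0.89 [265. 342.] [0.518 0.03  0.019]
tape_roll 0.86 [277. 316.] [0.579 0.007 0.002]
spanner 0.78 [236. 367.] [ 0.395 -0.002  0.008]
bit_cup 0.72 [409. 501.] [0.566 0.496 0.041]
drill_bit 0.67 [172. 231.] [ 0.495 -0.453  0.01 ]
drill_bit 0.3 [276. 318.] [0.573 0.005 0.001]
stapler 0.94 [181. 192.] [ 0.603 -0.49
[... 284 characters left out ...]
.585 -0.217  0.095]
flag_tall_edge 0.9 [254. 400.] [ 0.509 -0.218  0.103]
stand_low 0.81 [228. 235.] [0.575 0.219 0.097]
flag_low_pivot 0.56 [223. 227.] [0.59  0.239 0.094]
flag_low_edge 0.92 [255. 228.] [0.505 0.233 0.095]
glue_jar 0.9 [262. 312.] [0.49  0.013 0.086]
tape_roll 0.55 [236. 318.] [ 0.572 -0.002 -0.004]
spanner 0.98 [302. 316.] [0.388 0.003 0.008]
spanner 0.33 [263. 313.] [0.486 0.01  0.086]
bit_cup 0.72 [247. 142.] [0.535 0.494 0.006]
bit_cup 0.26 [302. 316.] [0.388 0.001 0.008]
drill_bit 0.64 [265. 479.] [ 0.492 -0.451  0.009]
stapler 0.9 [235. 497.] [ 0.578 -0.504  0.015]
sanding_block 0.77 [198. 317.] [0.673 0.001 0.032]
sanding_block 0.72 [257. 402.] [ 0.503 -0.224  0.099]
```

View pics/scene1.png

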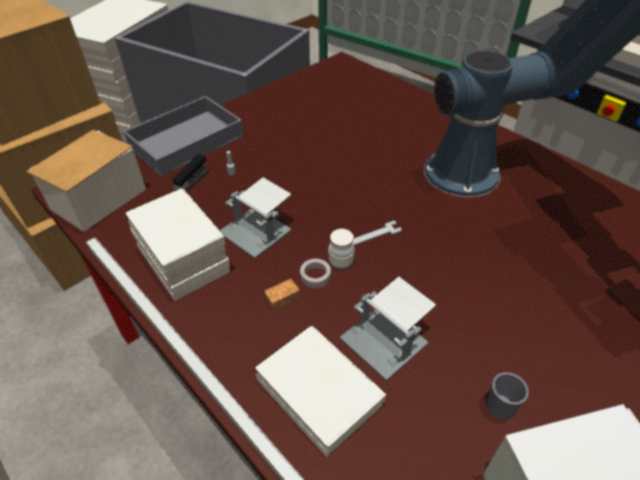

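View pics/top1.png

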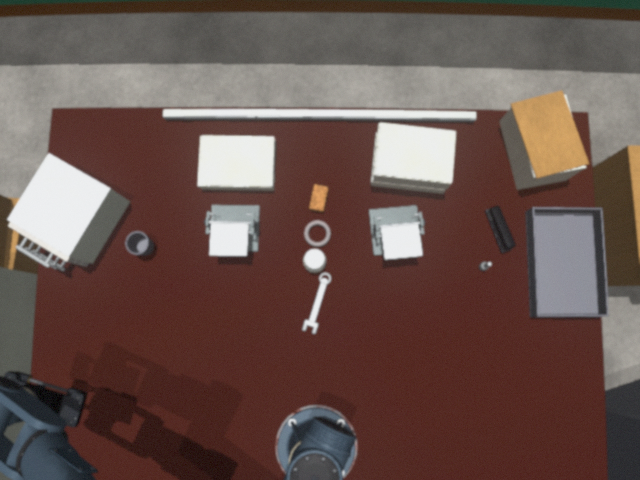

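The scene view shows the tall pile at about (180,240), with its stand and plate at about (258,215). The top view has the same stand at (398,235), and the low marker is to the left at (232,235). Next I'll fit the plate plane and stand yaw, and start the transfer.

```bash
cat > fit.py <<'E'
from h import *
np.set_printoptions(precision=4,suppress=True)
def cloud(c):
    z=c["z_map"]; r,k=np.nonzero(z>0); zz=z[r,k]
    u=cv2.undistortPoints(np.stack([k,r],1).astype(float)[:,None],c["mtx"],np.array(c["distortion"],float))[:,0]
    P=np.stack([u[:,0]*zz,-u[:,1]*zz,-zz],1)
    return P@np.array(c["rotation"]).T+np.array(c["origin"])
if __name__=="__main__":
  for n in ("scene","top"):
    c=capture(n);P=cloud(c)
    roi=(abs(P[:,0]-.55)<.13)&(abs(P[:,1]+.215)<.09)
    m=roi&(P[:,2]>.085)&(P[:,2]<.14)&(P[:,0]<.575)
    Q=P[m];g,_,_,_=np.linalg.lstsq(np.c_[Q[:,:2],np.ones(len(Q))],Q[:,2],rcond=None)
    rc=cv2.minAreaRect(Q[:,:2].astype(np.float32)*1000)
    print(n,"plate n",len(Q),"plane",g,"z at .51",g[0]*.508+g[1]*-.217+g[2],"xlim",np.percentile(Q[:,0],[1,99]),"ylim",np.percentile(Q[:,1],[1,99]),"rect",rc)
    m=roi&(P[:,2]>.004)&(P[:,2]<.014); print(" base rect",cv2.minAreaRect(P[m][:,:2].astype(np.float32)*1000))
    m=(abs(P[:,0]-.78)<.12)&(abs(P[:,1]+.25)<.16)&(P[:,2]>.115)&(P[:,2]<.135); print(" pile rect",cv2.minAreaRect(P[m][:,:2].astype(np.float32)*1000))
E
python3 fit.py
```

```text
scene plate n 862 plane [-0.1073 -0.0209  0.1513] z at .51 0.10139980395901804 xlim [0.5004 0.5741] ylim [-0.2735 -0.1584] rect ((536.4059448242188, -219.39849853515625), (77.30844116210938, 129.37554931640625), 1.6279312372207642)
 base rect ((549.7164916992188, -215.58270263671875), (178.47897338867188, 256.97930908203125), 89.66309356689453)
 pile rect ((779.5986938476562, -256.88812255859375), (215.74081420898438, 147.1504364013672), 84.00450897216797)
top plate n 1089 plane [-0.1061 -0.01    0.1528] z at .51 0.10101171080573174 xlim [0.4997 0.5744] ylim [-0.2738 -0.1582] rect ((536.0106201171875, -217.34768676757812), (78.11043548583984, 129.13270568847656), 0.1046438068151474)
 base rect ((549.9541015625, -215.79974365234375), (259.9099426269531, 178.1015167236328), 0.08362802118062973)
 pile rect ((780.5379638671875, -257.61688232421875), (211.66262817382812, 152.10194396972656), 84.13148498535156)
```

send_rows(
  moves="0 0 0 0 -7; 0 0 0 0 -7; 0 -28 0 -29 0; 0 -28 0 -29 0; 0 -28 0 -29 0; 0 -28 0 -29 0; 0 -28 0 -29 0; 0 -28 0 -29 0; 0 -28 0 -29 0; 0 -28 0 -29 0; 0 -28 0 -29 0",
)

```text
time_s: 2.62
position: [0.4132, 0.3532, 0.2228]
tcp_rot: [[-0.001, 0.0, -1.0], [1.0, 0.0, -0.001], [0.0, -1.0, -0.0]]
force: [0.8, 0.2, 0.4]
opening: 0.252
```

send_rows(
  moves="0 -41 0 0 0; 0 -41 0 0 0; 0 -41 0 0 0; 0 -41 0 0 0; 0 -41 0 0 0; 0 -41 0 0 0; 0 -41 0 0 0; 0 -41 0 0 0; 0 -41 0 0 0; 0 -41 0 0 0; 0 -41 0 0 0; 0 -41 0 0 0; 0 -41 0 0 0; 0 -40 0 0 0; 0 0 0 0 0; 0 0 0 0 0",
)

```text
time_s: 3.95
position: [0.4124, -0.2209, 0.2226]
tcp_rot: [[0.004, 0.001, -1.0], [1.0, -0.001, 0.004], [-0.001, -1.0, -0.001]]
force: [0.0, 0.8, -0.7]
opening: 0.006
```

```bash
cat > wr.py <<'E'
import sys
from fit import *
def wcap():
    s=read_state(); c=capture("wrist"); T=np.array(c["tool_from_camera"]); R=np.array(s["tcp_rot"])
    c["rotation"]=R@T[:3,:3]; c["origin"]=R@T[:3,3]+np.array(s["position"]); return s,c
if __name__=="__main__":
    s,c=wcap(); print(s["position"],s["force"],s["opening"]); cv2.imwrite(f"pics/{sys.argv[1]}.png",c["image"])
    for m in ("flag_tall_pivot","flag_tall_edge","stand_tall"):
        for d in mark_of(c,m)[:1]: print(m,d["p"],d["pixel"],world(c,[d["pixel"]])[0])
    P=cloud(c); print("cam",c["origin"])
    m=(abs(P[:,0]-.53)<.05)&(abs(P[:,1]+.217)<.075)&(P[:,2]>.085)&(P[:,2]<.14);Q=P[m]
    if len(Q)>50:
        g=np.linalg.lstsq(np.c_[Q[:,:2],np.ones(len(Q))],Q[:,2],rcond=None)[0]
        print("plate",len(Q),g,"edge x per y:")
        e=[[y,np.percentile(Q[abs(Q[:,1]-y)<.004][:,0],1)] for y in np.arange(-.265,-.17,.01)if (abs(Q[:,1]-y)<.004).sum()>5]; e=np.array(e); print(e.T)
E
python3 wr.py w1
```

```text
[ 0.4124 -0.2209  0.2226] [ 0.0135  0.7837 -0.7155] 0.00649279775017349
flag_tall_edge 0.52 [327.5, 313.4] [ 0.4071 -0.2229  0.2708]
stand_tall 0.58 [182.1, 532.2] [ 0.3879 -0.0038  0.006 ]
cam [ 0.3461 -0.2204  0.384 ]
plate 58 [-0.0503  0.1454  0.1567] edge x per y:
[[-0.225 ]
 [ 0.5002]]
```

```bash
cat > e.py <<'E'
from fit import *
for n in ("scene","top"):
    c=capture(n);cv2.imwrite(f"pics/{n}2.png",cv2.resize(c["image"][130:280,170:330] if n=="scene" else c["image"][150:300,320:480],None,fx=4,fy=4,interpolation=cv2.INTER_CUBIC))
    P=cloud(c)
    m=(abs(P[:,0]-.54)<.06)&(abs(P[:,1]+.217)<.06)&(P[:,2]>.085)&(P[:,2]<.115);Q=P[m]; Q=Q[(Q[:,0]<.57)]
    e=np.array([[y,Q[abs(Q[:,1]-y)<.004][:,0].min()] for y in np.arange(-.26,-.17,.01) if (abs(Q[:,1]-y)<.004).sum()>5])
    print(n,len(Q),e.T,np.polyfit(e[:,0],e[:,1],1) if len(e)>2 else "")
    s=np.array([[x,Q[abs(Q[:,0]-x)<.004][:,1].min(),Q[abs(Q[:,0]-x)<.004][:,1].max()] for x in np.arange(.515,.56,.01) if (abs(Q[:,0]-x)<.004).sum()>5]); print(s.T)
    for d in masks_of(c,"flag_tall_edge")[:1]: print(d["p"],d["bbox"])
E
python3 e.py
```

```text
scene 786 [[-0.26   -0.25   -0.24   -0.23   -0.22   -0.21   -0.2    -0.19   -0.18  ]
 [ 0.5059  0.5027  0.5056  0.5025  0.5002  0.4998  0.4997  0.4958  0.4966]] [-0.1208  0.4744]
[[ 0.515   0.525   0.535   0.545   0.555 ]
 [-0.2742 -0.2723 -0.2726 -0.2723 -0.2705]
 [-0.1724 -0.1728 -0.1703 -0.1709 -0.1575]]
0.97 [235.6, 177.4, 289.5, 217.7]
top 852 [[-0.26   -0.25   -0.24   -0.23   -0.22   -0.21   -0.2    -0.19   -0.18  ]
 [ 0.5355  0.5244  0.514   0.5031  0.5001  0.5     0.4995  0.4977  0.4966]] [-0.4457  0.4098]
[[ 0.515   0.525   0.535   0.545   0.555 ]
 [-0.2414 -0.2496 -0.2625 -0.2713 -0.2695]
 [-0.1733 -0.173  -0.171  -0.171  -0.1581]]
0.63 [377.5, 218.8, 417.7, 260.5]
```

View pics/scene2.png

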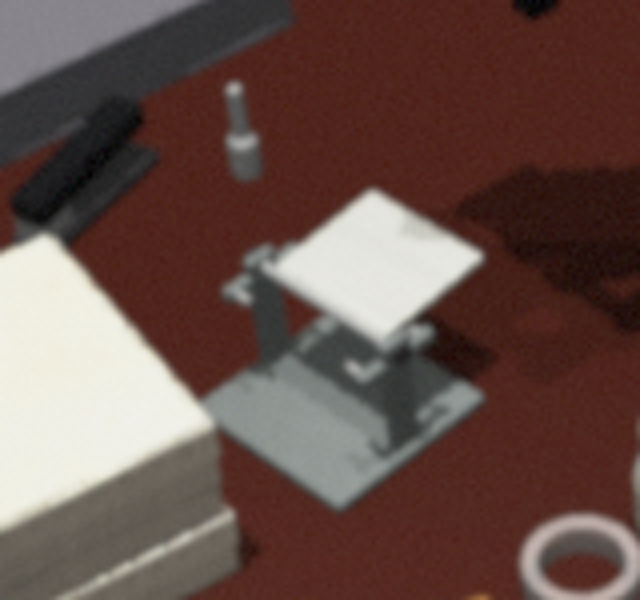

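Scene crop: the plate is plain side up, with its free edge at the upper right. The edge middle comes out at about (0.502, -0.222, 0.099), stand yaw about +6° and hinge about 0.11 rad. The tool can only point down, so I'll drag the edge up by friction along its arc.

send_rows(
  moves="0 0 0 0 -6; 0 -5 0 -27 0; 0 -5 0 -27 0; 0 0 34 0 0; 0 0 34 0 0; 0 0 34 0 0; 0 0 33 0 0; 0 0 0 0 0; 0 0 0 0 0; 0 0 0 0 0",
)

```text
time_s: 5.18
position: [0.468, -0.2229, 0.0888]
tcp_rot: [[-0.106, 0.002, -0.994], [0.994, -0.001, -0.106], [-0.001, -1.0, -0.001]]
force: [0.7, -0.5, 0.5]
opening: 0.007
```

send_rows(
  moves="0 0 0 -7 0; 0 0 0 -5 0; 0 0 0 -2 0; 0 0 0 0 0; 0 0 0 0 0",
)

```text
time_s: 5.6
position: [0.4815, -0.2213, 0.0884]
tcp_rot: [[-0.106, 0.001, -0.994], [0.994, -0.001, -0.106], [-0.001, -1.0, -0.001]]
force: [-0.7, -0.9, 0.2]
opening: 0.005
```

send_rows(
  moves="0 0 0 -2 0; 0 0 0 -2 0; 0 0 0 0 0; 0 0 0 0 0",
)

```text
time_s: 5.93
position: [0.485, -0.2207, 0.0875]
tcp_rot: [[-0.105, -0.0, -0.994], [0.994, 0.0, -0.105], [0.0, -1.0, 0.0]]
force: [0.3, -0.4, -0.6]
opening: 0.005
```

send_rows(
  moves="0 0 0 -2 0; 0 0 0 0 0; 0 0 0 0 0",
)

```text
time_s: 6.18
position: [0.487, -0.2205, 0.0875]
tcp_rot: [[-0.105, -0.0, -0.994], [0.994, 0.0, -0.105], [0.0, -1.0, 0.0]]
force: [0.2, -0.1, -0.2]
opening: 0.001
```

Force noise is about ±1 N. I'll keep creeping in.

send_rows(
  moves="0 0 0 -2 0; 0 0 0 0 0; 0 0 0 0 0",
)

```text
time_s: 6.43
position: [0.489, -0.2203, 0.0876]
tcp_rot: [[-0.105, 0.0, -0.994], [0.994, -0.0, -0.105], [-0.0, -1.0, -0.0]]
force: [-0.7, -0.2, 0.3]
opening: 0.006
```

send_rows(
  moves="0 0 0 -1 0; 0 0 0 0 0; 0 0 0 0 0",
)

```text
time_s: 6.68
position: [0.4899, -0.2202, 0.0876]
tcp_rot: [[-0.105, -0.0, -0.994], [0.994, -0.0, -0.105], [-0.0, -1.0, 0.0]]
force: [0.2, 0.7, 0.0]
opening: 0.005
```

send_rows(
  moves="0 0 0 -1 0; 0 0 0 0 0; 0 0 0 0 0",
)

```text
time_s: 6.93
position: [0.4902, -0.2201, 0.0874]
tcp_rot: [[-0.105, -0.001, -0.994], [0.994, 0.0, -0.105], [0.0, -1.0, 0.001]]
force: [-3.1, -2.2, 0.7]
opening: 0.005
```

send_rows(
  moves="0 0 0 -1 0; 0 0 0 0 0; 0 0 0 0 0",
)

```text
time_s: 7.18
position: [0.4903, -0.22, 0.0873]
tcp_rot: [[-0.106, -0.003, -0.994], [0.994, 0.0, -0.106], [0.001, -1.0, 0.003]]
force: [-5.2, -1.8, 1.3]
opening: 0.007
```

Contact is at TCP x ≈ 0.490, with a soft stiffness of about 2–3 N/mm. Now a small rise along the arc.

send_rows(
  moves="0 0 -2 0 0; 0 0 -2 0 0; 0 0 -2 -0.5 0; 0 0 -2 -0.5 0; 0 0 -2 -0.6 0; 0 0 0 0 0; 0 0 0 0 0",
)

```text
time_s: 7.77
position: [0.4918, -0.2197, 0.0976]
tcp_rot: [[-0.106, -0.003, -0.994], [0.994, 0.0, -0.106], [0.001, -1.0, 0.003]]
force: [-6.8, -3.3, 1.1]
opening: 0.005
```

```bash
cat > ang.py <<'E'
from fit import *
# hinge angle from scene depth: points in plate mid strip, in stand frame
H=np.array([.592,-.213,.09]);a=np.deg2rad(6);X=np.array([np.cos(a),np.sin(a)]);Y=np.array([-X[1],X[0]])
s=read_state();print(s["time_s"],s["position"],s["force"],"tcp in stand",(s["position"][:2]-H[:2])@X,(s["position"][:2]-H[:2])@Y)
for n in ("scene",):
    c=capture(n);P=cloud(c)-H; 
    d=np.stack([P[:,:2]@X,P[:,:2]@Y,P[:,2]],1)
    R=np.hypot(d[:,0],d[:,2]); m=(abs(abs(d[:,1])-.034)<.012)&(R>.03)&(R<.095)&(d[:,2]>-.012)
    th=np.arctan2(d[m,2],-d[m,0]); print(n,m.sum(),"angle median",np.median(th),np.percentile(th,[10,90]),"max z",d[m,2].max()+.09)
    import sys
    if len(sys.argv)>1: cv2.imwrite(f"pics/{sys.argv[1]}.png",cv2.resize(c["image"][130:280,170:330],None,fx=4,fy=4))
E
python3 ang.py
```

```text
7.7667 [ 0.4918 -0.2197  0.0976] [-6.7613 -3.277   1.124 ] tcp in stand -0.10033106608529462 0.003771406078991057
scene 352 angle median 0.2634402182180353 [0.2207 0.323 ] max z 0.11464743257057497
```

It lifts. Continuing along the arc.

send_rows(
  moves="0 0 -2 -0.3 0; 0 0 -2 -0.4 0; 0 0 -2 -0.5 0; 0 0 -2 -0.5 0; 0 0 -2 -0.6 0; 0 0 0 0 0; 0 0 0 0 0",
)

```text
time_s: 8.4
position: [0.4944, -0.2195, 0.1078]
tcp_rot: [[-0.106, -0.003, -0.994], [0.994, 0.0, -0.106], [0.001, -1.0, 0.003]]
force: [-6.5, -2.0, 2.3]
opening: 0.006
```

```bash
python3 ang.py
```

```text
8.4 [ 0.4944 -0.2195  0.1078] [-6.5326 -1.9501  2.3415] tcp in stand -0.09772130638842988 0.0037384645536581527
scene 378 angle median 0.37166323252560685 [0.3262 0.4375] max z 0.12377368985488557
```

send_rows(
  moves="0 0 -2 -0.7 0; 0 0 -2 -0.7 0; 0 0 -2 -0.8 0; 0 0 -2 -0.9 0; 0 0 -2 -1 0; 0 0 -2 -1 0; 0 0 -2 -1.1 0; 0 0 -2 -1.1 0; 0 0 -2 -1.2 0; 0 0 -2 -1.3 0; 0 0 0 0 0; 0 0 0 0 0",
)

```text
time_s: 9.45
position: [0.5039, -0.2185, 0.1281]
tcp_rot: [[-0.106, -0.003, -0.994], [0.994, 0.0, -0.106], [0.0, -1.0, 0.003]]
force: [-7.2, -1.8, 4.6]
opening: 0.002
```

```bash
python3 ang.py
```

```text
9.45 [ 0.5039 -0.2185  0.1281] [-7.2413 -1.8455  4.6385] tcp in stand -0.08822399742633835 0.0037054511006476038
scene 399 angle median 0.6173975781054253 [0.5753 0.6688] max z 0.1436619778477134
```

send_rows(
  moves="0 0 -2.7 -2 0; 0 0 -2.7 -2.1 0; 0 0 -2.7 -2.2 0; 0 0 -2.7 -2.2 0; 0 0 -2.4 -2.5 0; 0 0 -2.4 -2.5 0; 0 0 -2.4 -2.6 0; 0 0 -2.4 -2.6 0; 0 0 0 0 0; 0 0 0 0 0",
)

```text
time_s: 10.33
position: [0.5251, -0.2166, 0.1483]
tcp_rot: [[-0.105, 0.002, -0.994], [0.994, -0.0, -0.105], [-0.001, -1.0, -0.002]]
force: [0.3, 0.0, -0.3]
opening: 0.008
```

```bash
python3 ang.py s3
```

```text
10.3333 [ 0.5251 -0.2166  0.1483] [ 0.2943  0.0454 -0.2848] tcp in stand -0.06688987461078819 0.003457179551350648
scene 410 angle median 0.970508896069327 [0.9292 1.016 ] max z 0.1679675605249742
```

View pics/s3.png

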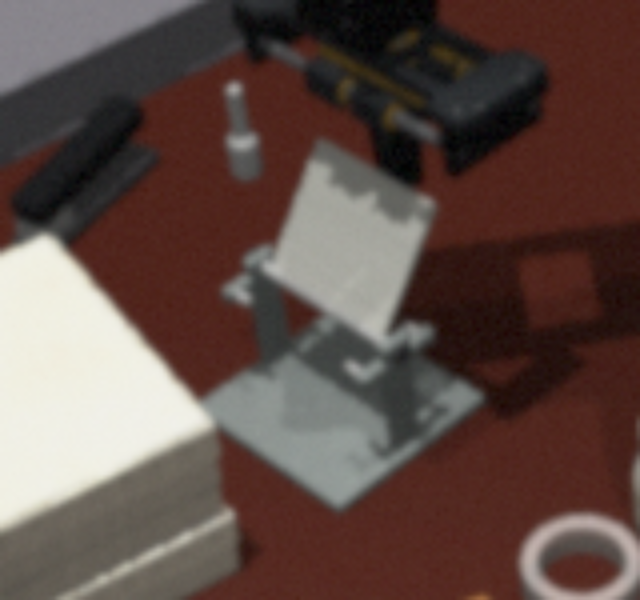

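The crop shows the plate at roughly 55°, with the fingers behind its upper edge at about (390,160). Now push forward to upright.

send_rows(
  moves="0 0 0 -3 0; 0 0 0 -3 0; 0 0 0 -3 0; 0 0 0 -3 0; 0 0 0 -3 0; 0 0 0 -3 0; 0 0 0 -3 0; 0 0 0 -3 0; 0 0 0 -3 0; 0 0 0 -3 0; 0 0 0 0 0",
)

```text
time_s: 11.3
position: [0.5549, -0.2134, 0.148]
tcp_rot: [[-0.105, 0.001, -0.994], [0.994, -0.0, -0.105], [-0.0, -1.0, -0.001]]
force: [0.1, 0.3, -1.1]
opening: 0.003
```

send_rows(
  moves="0 0 0 -3 0; 0 0 0 -3 0; 0 0 0 -3 0; 0 0 0 -3 0; 0 0 0 -3 0; 0 0 0 -3 0; 0 0 0 -3 0; 0 0 0 -3 0; 0 0 0 -3 0; 0 0 0 0 0",
)

```text
time_s: 12.13
position: [0.5815, -0.2105, 0.1479]
tcp_rot: [[-0.105, 0.001, -0.994], [0.994, -0.0, -0.105], [-0.0, -1.0, -0.001]]
force: [-0.8, -0.2, -0.2]
opening: 0.006
```

```bash
python3 ang.py
```

```text
12.1333 [ 0.5815 -0.2105  0.1479] [-0.8039 -0.1823 -0.1674] tcp in stand -0.010193988902786876 0.0035401666736490874
scene 265 angle median 1.6607624977130866 [1.6308 1.6905] max z 0.18414935285671796
```

About 1.63 rad, so it is past upright. Now push over, forward and down.

send_rows(
  moves="0 0 0 -4 0; 0 0 0 -4 0; 0 0 0 -4 0; 0 0 0 -4 0; 0 0 1.5 -3.7 0; 0 0 1.5 -3.7 0; 0 0 1.5 -3.8 0; 0 0 1.8 -3.8 0; 0 0 2.5 -3.2 0; 0 0 2.5 -3.2 0; 0 0 2.5 -3.2 0; 0 0 2.5 -3.2 0; 0 0 0 0 0",
)

```text
time_s: 13.27
position: [0.6249, -0.2059, 0.131]
tcp_rot: [[-0.105, 0.0, -0.994], [0.994, 0.0, -0.105], [0.0, -1.0, -0.0]]
force: [-0.0, -1.0, -0.1]
opening: 0.005
```

```bash
python3 ang.py
```

```text
13.2667 [ 0.6249 -0.2059  0.131 ] [-0.0135 -0.9543 -0.0908] tcp in stand 0.033411309145353195 0.003592692510159871
scene 167 angle median 2.3939012185390394 [2.3346 2.4417] max z 0.15102622746745276
```

send_rows(
  moves="0 0 3.2 -2.5 0; 0 0 3.2 -2.5 0; 0 0 3.2 -2.5 0; 0 0 3.2 -2.5 0; 0 0 3 -1.3 0; 0 0 3 -1.3 0; 0 0 3 -1.3 0; 0 0 3 -1.3 0; 0 0 3 -1.1 0; 0 0 0 0 0; 0 0 0 0 0",
)

```text
time_s: 14.23
position: [0.6406, -0.2043, 0.1036]
tcp_rot: [[-0.105, -0.0, -0.994], [0.994, 0.0, -0.105], [0.0, -1.0, 0.0]]
force: [0.3, 0.6, 0.5]
opening: 0.001
```

send_rows(
  moves="0 0 2 0 0; 0 0 2 0 0; 0 0 2 0 0; 0 0 2 0 0; 0 0 0 0 0; 0 0 0 0 0",
)

```text
time_s: 14.73
position: [0.6403, -0.2042, 0.0956]
tcp_rot: [[-0.105, -0.001, -0.994], [0.994, 0.0, -0.105], [0.0, -1.0, 0.001]]
force: [-0.2, -0.2, -0.3]
opening: 0.006
```

send_rows(
  moves="0 0 1 0 0; 0 0 0 0 0; 0 0 0 0 0",
)

```text
time_s: 14.98
position: [0.6405, -0.2043, 0.0948]
tcp_rot: [[-0.105, -0.0, -0.994], [0.994, 0.0, -0.105], [0.0, -1.0, 0.0]]
force: [-0.4, -0.1, -0.2]
opening: 0.008
```

```bash
python3 ang.py
```

```text
14.9833 [ 0.6405 -0.2043  0.0948] [-0.3802 -0.0807 -0.1603] tcp in stand 0.049109981773602256 0.003632654728164336
scene 333 angle median 3.0513393464119543 [2.9857 3.0936] max z 0.1817226911097135
```

Nearly flat. I'll press until the stop is felt.

send_rows(
  moves="0 0 1 0 0; 0 0 1 0 0; 0 0 0 0 0; 0 0 0 0 0",
)

```text
time_s: 15.37
position: [0.6407, -0.2043, 0.093]
tcp_rot: [[-0.105, 0.0, -0.994], [0.994, -0.0, -0.105], [-0.0, -1.0, -0.0]]
force: [0.1, -0.3, 0.9]
opening: 0.006
```

send_rows(
  moves="0 0 1 0 0; 0 0 0 0 0; 0 0 0 0 0",
)

```text
time_s: 15.62
position: [0.6407, -0.2043, 0.0929]
tcp_rot: [[-0.105, 0.0, -0.994], [0.994, -0.0, -0.105], [-0.0, -1.0, -0.0]]
force: [-1.0, 0.0, 5.2]
opening: 0.001
```

The stop is reached: tip at 0.093, 5 N. Retreat straight up, then back clear of the view.

send_rows(
  moves="0 0 -5 0 0; 0 0 -20 0 0; 0 0 -35 0 0; 0 0 -35 0 0; 0 0 -35 0 0; 0 0 0 40 0; 0 0 0 40 0; 0 0 0 40 0; 0 0 0 40 0; 0 0 0 40 0; 0 0 0 0 0; 0 0 0 0 0; 0 0 0 0 0",
)

```text
time_s: 16.7
position: [0.4426, -0.2261, 0.2224]
tcp_rot: [[-0.104, 0.002, -0.995], [0.995, -0.001, -0.104], [-0.002, -1.0, -0.002]]
force: [0.7, -0.3, 0.6]
opening: 0.008
```

```bash
python3 ang.py s4; python3 - <<'E'
from fit import *
from ang import H,X,Y
for n in ("scene","top"):
    c=capture(n)
    P=cloud(c)-H;d=np.stack([P[:,:2]@X,P[:,:2]@Y,P[:,2]],1)
    m=(abs(d[:,1])<.045)&(d[:,0]>.015)&(d[:,0]<.085)&(abs(d[:,2])<.03)
    if m.sum()>20:
        f=np.polyfit(d[m,0],d[m,2],1); print(n,m.sum(),"slope",f,"angle",np.pi-np.arctan(f[0]))
    for k in "glue_jar tape_roll spanner bit_cup drill_bit stapler sanding_block flag_low_edge".split():
        for e in mark_of(c,k)[:1]: print(k,e["p"],np.round(e["pixel"]))
E
```

```text
16.7 [ 0.4426 -0.2261  0.2224] [ 0.6535 -0.2551  0.6235] tcp in stand -0.1499265881715703 0.0025878104972322335
scene 356 angle median 3.076685491157587 [3.0086 3.1157] max z 0.09841643889456975
16.75 [ 0.4432 -0.2262  0.2224] [ 0.7069 -0.0011 -0.4228] tcp in stand -0.14932201189967853 0.0024700585175408654
scene 363 angle median 3.071979816344683 [2.9899 3.1167] max z 0.09793595261386157
scene 751 slope [-0.0031  0.0039] angle 3.1447315367777335
glue_jar 0.76 [262. 342.]
tape_roll 0.84 [274. 317.]
spanner 0.81 [239. 371.]
bit_cup 0.55 [407. 501.]
drill_bit 0.64 [171. 230.]
stapler 0.77 [182. 191.]
sanding_block 0.78 [298. 283.]
flag_low_edge 0.68 [292. 416.]
top 857 slope [-0.0028  0.0037] angle 3.144399611318624
glue_jar 0.75 [261. 315.]
tape_roll 0.82 [237. 315.]
spanner 0.54 [302. 317.]
bit_cup 0.74 [248. 141.]
drill_bit 0.39 [264. 479.]
stapler 0.85 [235. 498.]
sanding_block 0.83 [198. 320.]
flag_low_edge 0.6 [251. 228.]
```

View pics/s4.png

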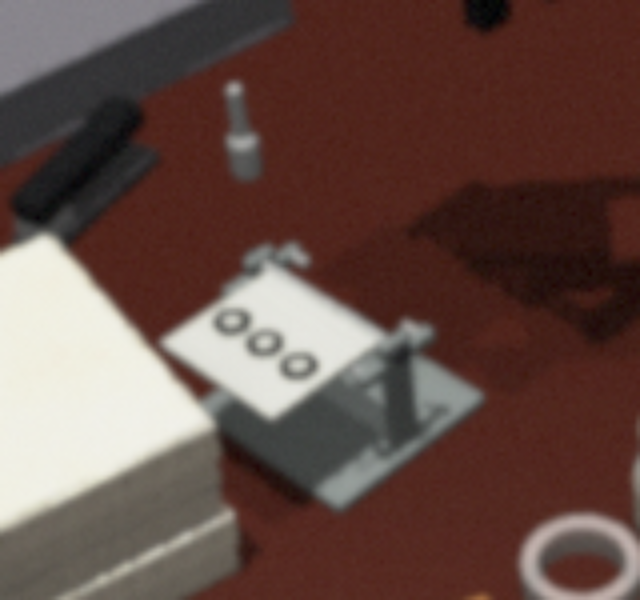

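The plate lies flat towards the pile, with its three rings up at about (265,343). The loose things show where they were and the robot is clear, so I'll hand in.

```bash
python3 -c "
from rig import *
print(hand_in())"
```

```text
the job is handed in; nothing more can be done
None
```

The taller pile's marker plate now lies flat on its far side with the three-ring face up. I handed the job in after about 17 s of robot time; hand-in gives no verdict.

**How it was done:** The tool can only point down, so I pressed the shut fingertips lightly against the plate's free edge. Friction then dragged the edge up along its arc. From about 55° I pushed it past upright, then down until it met its far stop. The highest contact force I read was about 9 N, though forces were only reported at the end of each move. The plate was never between the fingers.

**Last checks:**
- **Plate angle:** the scene and top cameras both measured about 3.14 rad. A rougher estimate from the scene depth gave 3.07 rad; both are above the required 2.99.
- **Robot:** it stopped about 0.15 m short of the hinge on the robot's side and 0.22 m up. The force reading was within its ±1 N noise, so it was touching nothing.
- **Loose things and other plate:** the networks found all of them within a few pixels of where they started, which is within the networks' own scatter. I did not measure their displacement more exactly than that.

No check failed. The wrist camera could not see the plate, so I worked from the fixed cameras and the felt contact instead.

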